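# Tug-test the mandrels in a glass studio rack

### The job

Three mandrels stand in the slanted rack under the clear shelf, and the catch of one socket has failed. Working from the robot's left to its right, tug each brass grip straight along its mandrel with about 12 newtons (never 20) and hold that pull for about half a second, until all three are tested. A mandrel that holds is set back down on its seat; the one that slides out goes into the red tray; leave the glass globe and the jar where they are.

Things in the scene. Friction and masses are not known exactly. Their poses are not given: they have to be found in the camera images.
- rail: slanted aluminium rail fixed in the rack, 280 mm long (y) x 44 mm (x) x 50 mm deep; origin in the middle of its upper face, 75 mm above the bench; z is the mandrels' axis, leaning 35 deg from vertical towards the robot; +y is the robot's left. Sockets at y = +90, 0 and -90 mm, the mandrels 40 mm deep in them, with an 8 mm square shank
- rack: the fixed rack; origin on the bench right under the rail's origin, z up, x away from the robot. Its clear shelf (5 mm thick, underside 203 mm up, 310 mm along y) spans x = -20 to +100 mm: a vertical gripper strikes it, one tilted in line with the mandrels clears it
- left_grip (a point): centre of the square brass grip of the left (robot's left) mandrel (loose, steel and brass, about 80 g); z along the mandrel to the grip's free end, y along the rail. Grip 14 x 14 mm, 36 mm long. Home, this point is 58 mm above the rail's upper face; the 20 x 32 x 4 mm seat flange rests on the rail, 98 mm from this point to the end of the foot. The three look alike
- middle_grip (a point): centre of the square brass grip of the middle mandrel (loose, steel and brass, about 80 g); z along the mandrel to the grip's free end, y along the rail. Grip 14 x 14 mm, 36 mm long. Home, this point is 58 mm above the rail's upper face; the 20 x 32 x 4 mm seat flange rests on the rail, 98 mm from this point to the end of the foot. The three look alike
- right_grip (a point): centre of the square brass grip of the right mandrel (loose, steel and brass, about 80 g); z along the mandrel to the grip's free end, y along the rail. Grip 14 x 14 mm, 36 mm long. Home, this point is 58 mm above the rail's upper face; the 20 x 32 x 4 mm seat flange rests on the rail, 98 mm from this point to the end of the foot. The three look alike
- catch_1 (a joint): spring catch hidden in one of the two sound sockets (which one is not known); value: how far a tug has drawn it up, in m, 0 at rest, 0.5 mm per newton on it, after about 1.5 mm of free play (a 12 N tug gives about 0.005). It never lets its mandrel out
- catch_2 (a joint): the same catch in the other sound socket. The third socket has no catch: it only drags on its mandrel, as every socket does, with less than 5 N, and lets it slide out; the foot is clear after 40 mm
- red_tray: red open plastic tray, 200 (x) x 140 (y) x 40 mm high, walls and floor 5 mm, fixed on the bench; origin under its centre, z up. It stands to the left or the right of the rack
- blue_tray: blue tray of the same size on the other side, not used, fixed
- globe: blown glass globe, 68 mm across and 106 mm high with its stem, on a cork ring; bystander, origin under its centre
- rod_jar: blue ceramic jar, 70 mm across, 100 mm high; bystander, origin under its centre

How it is judged:
On the way, in this order (a step that is already met when the one before it is completed fails the run):
1. the left mandrel has been tugged along its axis and held, its catch drawn up over 3 mm (6 N on the catch, about 9 N at the hand) for 0.3 s, or has been drawn 45 mm or more out of its socket (((z of left_grip in the frame of rail above 0.061 m and value of joint any of catch_1, catch_2 above 0.003 m) or z of left_grip in the frame of rail above 0.103 m)), for 0.3 s.
2. the middle mandrel has been tugged along its axis and held, its catch drawn up over 3 mm (6 N on the catch, about 9 N at the hand) for 0.3 s, or has been drawn 45 mm or more out of its socket (((z of middle_grip in the frame of rail above 0.061 m and value of joint any of catch_1, catch_2 above 0.003 m) or z of middle_grip in the frame of rail above 0.103 m)), for 0.3 s.
3. the right mandrel has been tugged along its axis and held, its catch drawn up over 3 mm (6 N on the catch, about 9 N at the hand) for 0.3 s, or has been drawn 45 mm or more out of its socket (((z of right_grip in the frame of rail above 0.061 m and value of joint any of catch_1, catch_2 above 0.003 m) or z of right_grip in the frame of rail above 0.103 m)), for 0.3 s.
At the end, for the whole second after the job is handed in: The failed mandrel lies at rest in the red tray (its grip inside the walls and below the rim), and the other two stand home in their own sockets: seat flange within 4 mm of the rail's face, within 12 mm along the rail and 0.2 rad of its axis ((((x of left_grip in the frame of red_tray between -0.095 and 0.095 m and y of left_grip in the frame of red_tray between -0.065 and 0.065 m and z of left_grip in the frame of red_tray below 0.04 m) and (z of middle_grip in the frame of rail between 0.052 and 0.062 m and angle between the z axis of middle_grip and the z axis of rail, either way round below 0.2 rad and y of middle_grip in the frame of rail between -0.012 and 0.012 m) and (z of right_grip in the frame of rail between 0.052 and 0.062 m and angle between the z axis of right_grip and the z axis of rail, either way round below 0.2 rad and y of right_grip in the frame of rail between -0.102 and -0.078 m) and linear speed of mandrel_left below 0.03 m/s) or ((x of middle_grip in the frame of red_tray between -0.095 and 0.095 m and y of middle_grip in the frame of red_tray between -0.065 and 0.065 m and z of middle_grip in the frame of red_tray below 0.04 m) and (z of left_grip in the frame of rail between 0.052 and 0.062 m and angle between the z axis of left_grip and the z axis of rail, either way round below 0.2 rad and y of left_grip in the frame of rail between 0.078 and 0.102 m) and (z of right_grip in the frame of rail between 0.052 and 0.062 m and angle between the z axis of right_grip and the z axis of rail, either way round below 0.2 rad and y of right_grip in the frame of rail between -0.102 and -0.078 m) and linear speed of mandrel_middle below 0.03 m/s) or ((x of right_grip in the frame of red_tray between -0.095 and 0.095 m and y of right_grip in the frame of red_tray between -0.065 and 0.065 m and z of right_grip in the frame of red_tray below 0.04 m) and (z of left_grip in the frame of rail between 0.052 and 0.062 m and angle between the z axis of left_grip and the z axis of rail, either way round below 0.2 rad and y of left_grip in the frame of rail between 0.078 and 0.102 m) and (z of middle_grip in the frame of rail between 0.052 and 0.062 m and angle between the z axis of middle_grip and the z axis of rail, either way round below 0.2 rad and y of middle_grip in the frame of rail between -0.012 and 0.012 m) and linear speed of mandrel_right below 0.03 m/s))); the robot touches nothing.
It fails at once if a sound mandrel is tugged with over 20 N on its catch (drawn up over 10 mm) (value of joint any of catch_1, catch_2 above 0.01 m).
It fails at once if the globe or the jar is moved more than 30 mm (distance of any of globe, rod_jar from where it was at the start of the episode above 0.03 m).
It also fails if it takes over 72 s, if anything falls off the work surface, if the arm or the gripper's body presses on something with over 40 N, if the wrist force passes 120 N, or if a joint passes its speed limit or range.

### The arm

A 7-joint arm with a two-finger parallel gripper is mounted at the origin on the work surface. World frame = base frame: x ahead of the robot, y to its left, z up, the work surface at z = 0. Lengths are in m, angles in rad, forces in N, time in s.
With the tool pointing down it reaches from about 0.4 to 0.85 m from the base axis. Payload 10.4 kg.
Tool frame: the origin (TCP) lies on the centre line of the jaws, within the pads' length; the fingertips stand 14 mm ahead of it and the grasp point (between the pads) lies 5 mm behind it (manip.tip_reach is the distance from the TCP to the fingertips, in m); z points along the fingers, y is the line along which they close (so a half turn about z gives the same grasp; the last joint's range is limited). The gripper opens to 85 mm and grips with 20 to 120 N. Pads are 22 mm wide; open, the fingers measure 114 mm over their backs; the gripper's body (76 mm by 85 mm) begins 54 mm behind the grasp point. The pads swing forward as they close: fully open they stand 13 mm farther back than shut.
Start: joints at [1.291, 0.332, -0.065, 1.46, 0.022, 1.35, -0.088], TCP at [0.159, -0.605, 0.245] pointing down, gripper open.
Joint ranges: [-2.6, 2.6], [-0.5, 2.12], [-1.47, 1.34], [0.16, 2.42], [-1.27, 4.41], [0.06, 2.06], [-2.6, 2.6]. Speed limits (rad/s): [2.22, 2.22, 2.79, 2.79, 3.14, 3.14, 3.14].

### API

Orientations are given as a unit quaternion [x, y, z, w].
In Python, from workcell import manip gives the robot as it stands.
- The arm moves only by the shell command python3 -m pendant 'ROWS' [FORCE]. ROWS is JSON, a list of rows, each a list of 7 numbers: the shift along the tool's x, y, z in units of 50 mm (1.0 is 50 mm), then the turn, a rotation vector about the tool's x, y, z in units of 8 degrees (1.0 is 8 degrees), then the opening, from -1 (shut) to 1 (fully open), so that 0 is half open. In form: [[dx, dy, dz, ax, ay, az, jaw], ...]. A call has exactly 10 rows; each row is the pose to reach, as a shift and turn from the pose commanded when the call began, along the tool's axes at that moment; what a row does not reach only later rows make up. A row lasts 1/8 s, in which the tool goes at most 62.5 mm and 10.7 degrees, less where a joint would pass 70% of its speed; a pose out of reach is approached as far as the arm can. A call with a gripper value outside its range is refused whole. The fingers move at their own pace and stop on an object; FORCE is the grip in N (left out, the last holds). Time passes only in rows, so rows that repeat a pose let the fingers close, or fill a call up. It gives the time, the measured TCP pose, the force, the opening and the grip force at its end, in the units of the state.
- manip.get_obs(): the state, without advancing time (a new reading comes with each control period).
- manip.camera(name): name is "scene" or "top" or "wrist"; returns (picture, depth): 480x640x3 uint8, red, green, blue; 480x640 float32, m along the optical axis (not along the pixel's ray), 0 where there is no reading.
- manip.get_calibration(name): a dict with "fx", "fy", "cx", "cy" (pixels), "xyz" and "orientation" of the camera in the world. Camera axes: x right, y up, looking along -z (the intrinsics and any distortion apply to the point x, -y, -z); pixel columns grow to the right and rows downward; lengths in m; the calibration is good to about 2 mm. A picture is of the moment at which its call begins: read the wrist's pose just before it. get_calibration takes no time and is no camera call; for the wrist camera it gives the pose at the moment of the call.
- manip.hand_in(): hands the job in; it is judged then, once.
Trained networks look in the newest picture that a camera, given by its name, has taken for a name from the list of things; names that differ only in an ending like _2 or _b are one class to them, and where a whole thing is asked for, a point or a joint stands for the part that bears it (a point fixed in the world has none). Each returns a list of dicts, best first, with "p" (0 to 1); they miss things now and then, are a little off and sometimes report something else, mostly with a low value. They report only what shows in the picture. A call takes as long as a camera call.
- manip.find_in(thing, camera): "box" ([left, top, right, bottom] in pixels, round what is visible of it).
- manip.trace(thing, camera): "pixels" (480x640 bool, what is visible of it) and "box" ([left, top, right, bottom] in pixels, round what is visible of it).
- manip.tip_of(thing, camera): "pixel" ([column, row] in pixels: a listed point, or the origin of a listed thing).
The state is a dict: "clock": time; "joint_pos": joint angles; "joint_velocities": joint speeds; "tau": joint torques, N m; "position": TCP position; "ee_rot": TCP orientation; "ft_force": force on the tool from outside, world axes, zero at the start; "torque": the same for the moment, N m; "grip_width": opening from 0.0 (shut) to 1.0 (fully open); "grasp_force": force on a finger pad.
Only numpy, scipy, OpenCV 4.12 (cv2) and the standard library are available. Lean on these libraries where they do the work, as an engineer would, in place of code of your own. Each camera call takes 0.05 s, during which the arm holds its last target. There are 200 camera calls.

## Working session

There is one attempt and no reset: what is moved stays moved. The work goes in short steps, Python scripts to look and compute and a shell command to move; the robot and the scene stay as the last step left them, time stands still between calls to the robot, and variables do not carry over. Pictures are saved under pics/ and viewed, at most 10 in all, crops included, and the job is handed in when it is done.

```bash
ls; mkdir -p pics; cat > h.py <<'E'
import numpy as np, cv2
from scipy.spatial.transform import Rotation as R
from workcell import manip
def shot(c,name=None):
    cal=manip.get_calibration(c); im,d=manip.camera(c)
    if name: cv2.imwrite('pics/'+name,im[:,:,::-1])
    return im,d,cal
def pt(px,z,cal):
    u,v=px; p=np.array([(u-cal['cx'])/cal['fx']*z,-(v-cal['cy'])/cal['fy']*z,-z])
    return R.from_quat(cal['orientation']).apply(p)+cal['xyz']
def cloud(mask,d,cal):
    v,u=np.nonzero(mask&(d>0)); z=d[v,u]
    p=np.c_[(u-cal['cx'])/cal['fx']*z,-(v-cal['cy'])/cal['fy']*z,-z]
    return R.from_quat(cal['orientation']).apply(p)+cal['xyz']
E
python3 - <<'E'
from h import *
np.set_printoptions(precision=4,suppress=True)
print(manip.get_calibration('scene'))
for c in ('scene','top'):
    im,d,cal=shot(c,c+'0.png')
    for t in ['rail','rack','left_grip','middle_grip','right_grip','red_tray','globe','rod_jar']:
        tr=manip.trace(t,c)[:1]; tp=manip.tip_of(t,c)[:3]
        for r in tr:
            P=cloud(r['pixels'],d,cal)
            print(c,t,round(r['p'],2),r['box'],np.median(P,0),P.min(0),P.max(0))
        for r in tp:
            u,v=np.array(r['pixel']).round().astype(int); z=d[min(max(v,0),479),min(max(u,0),639)]
            print('   tip',round(r['p'],2),r['pixel'],pt(r['pixel'],z,cal))
o=manip.get_obs(); print(o)
E
```

```text
pics
{'fx': 535.4205920693386, 'fy': 535.4205920693386, 'cx': 319.14172539070904, 'cy': 230.43519517530282, 'xyz': array([1.3731, 0.1896, 0.6471]), 'orientation': array([0.287 , 0.3627, 0.7098, 0.5313])}
scene rail 0.8 [246.1, 225.1, 398.8, 276.9] [0.6266 0.0006 0.0667] [ 0.4786 -0.1716 -0.0016] [0.6703 0.142  0.097 ]
   tip 0.85 [326.1, 234.5] [ 0.5935 -0.0035  0.0783]
scene rack 0.63 [221.7, 160.6, 421.1, 318.7] [ 0.6466 -0.      0.0726] [ 0.3539 -0.3123 -0.0019] [0.7143 0.1567 0.261 ]
   tip 0.69 [323.8, 269.8] [ 0.6102 -0.0013  0.0083]
scene left_grip 0.69 [373.9, 213.0, 384.4, 242.1] [0.5704 0.0822 0.0972] [ 0.4086  0.0603 -0.0028] [0.5948 0.0982 0.122 ]
   tip 0.51 [374.8, 209.7] [0.685  0.0943 0.2074]
scene middle_grip 0.69 [320.2, 208.4, 335.3, 234.5] [ 0.5815 -0.0064  0.0979] [ 0.4678 -0.0396  0.0001] [0.6094 0.0102 0.1216]
   tip 0.77 [328.2, 204.8] [0.692  0.0225 0.2067]
scene right_grip 0.68 [266.0, 201.6, 286.3, 231.2] [ 0.5887 -0.0958  0.0965] [ 0.4261 -0.1597 -0.0007] [ 0.6132 -0.0792  0.1225]
   tip 0.76 [276.9, 197.6] [ 0.6975 -0.0592  0.2077]
   tip 0.61 [487.7, 340
[... 1907 characters left out ...]
jar 0.73 [450.9, 123.0, 502.0, 176.1] [ 0.7514 -0.2851  0.0565] [ 0.7107 -0.3463 -0.003 ] [ 0.8135 -0.2447  0.1046]
   tip 0.75 [464.1, 158.1] [ 0.7244 -0.2535  0.0832]
{'clock': 1.7, 'joint_pos': array([ 1.2914,  0.3322, -0.0647,  1.4601,  0.0216,  1.3499, -0.0885]), 'joint_velocities': array([-0.0002,  0.0008,  0.0003, -0.0007, -0.0002, -0.0001, -0.0002]), 'tau': array([ -0.0008, -62.5238,   0.0487, -39.1835,   0.0166,   0.0018,
         0.    ]), 'position': array([ 0.1588, -0.6045,  0.2454]), 'ee_rot': array([0.9918, 0.128 , 0.    , 0.0001]), 'ft_force': array([ 1.1297, -0.1087,  0.1118]), 'torque': array([-0.0663,  0.0297, -0.0268]), 'grasp_force': 0.0, 'grip_width': 1.0019995512371103}
```

```bash
python3 - <<'E'
import cv2
a=cv2.imread('pics/top0.png')[120:370,80:520]; cv2.imwrite('pics/v1.png',cv2.resize(a,(792,450),interpolation=2))
a=cv2.imread('pics/scene0.png')[140:340,190:460]; cv2.imwrite('pics/v2.png',cv2.resize(a,(800,592),interpolation=2))
E
```

```text
(no output)
```

View pics/v1.png

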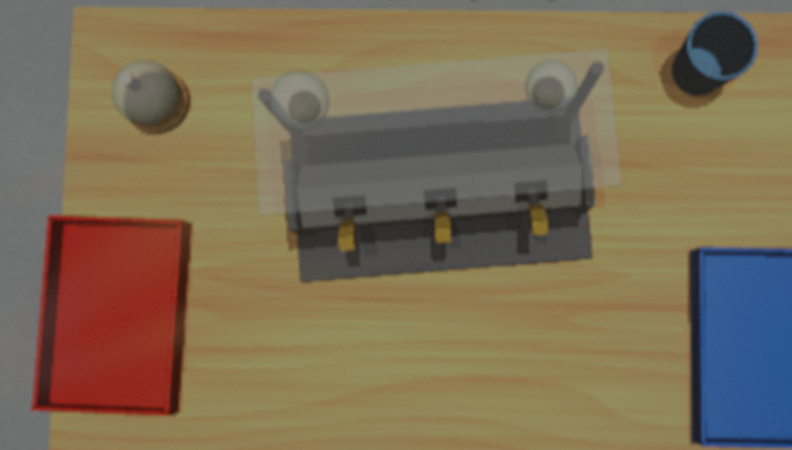

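View pics/v2.png

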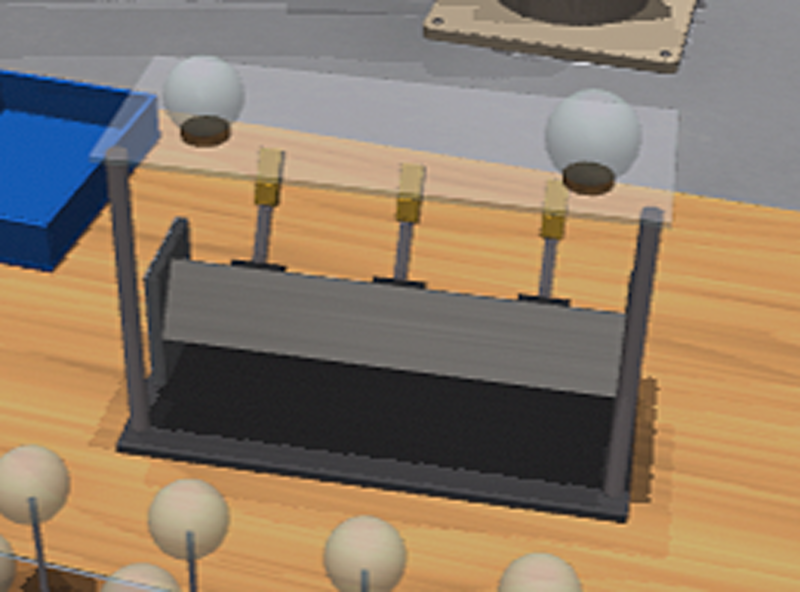

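```bash
python3 - <<'E'
from h import *
np.set_printoptions(precision=4,suppress=True)
im,d,cal=shot('top')
print(cal)
hsv=cv2.cvtColor(im,cv2.COLOR_RGB2HSV)
roi=np.zeros(d.shape,bool); roi[225:265,255:395]=1
m=roi&(hsv[...,1]>150)&(hsv[...,2]>60)&(hsv[...,0]>15)&(hsv[...,0]<32)
n,l,s,c=cv2.connectedComponentsWithStats(m.astype(np.uint8))
for i in range(1,n):
    if s[i,4]<25: continue
    P=cloud(l==i,d,cal); P=P[(P[:,2]>.09)&(P[:,2]<.15)]
    print(s[i],c[i],P.mean(0),np.percentile(P,5,0),np.percentile(P,95,0))
# shelf plane
m=np.zeros(d.shape,bool);m[140:290,210:440]=1
P=cloud(m,d,cal); S=P[(abs(P[:,2]-.208)<.006)]
print(len(S),cv2.minAreaRect(S[:,:2].astype(np.float32)*1000))
# flange/rail face: points on slanted rail upper face: 
for yaw in np.radians([2,3,4,5,6]):
    pass
Q=P[(P[:,2]>.06)&(P[:,2]<.09)]; print(len(Q),Q.min(0),Q.max(0))
E
```

```text
{'fx': 535.0642495429033, 'fy': 535.0642495429033, 'cx': 322.53865352611547, 'cy': 238.84614585319227, 'xyz': array([ 0.4752, -0.0199,  1.0224]), 'orientation': array([ 0.0439, -0.0316, -0.7008,  0.7113])}
[374 234  10  16 120] [378.75   241.9333] [ 0.5667 -0.0976  0.133 ] [ 0.5561 -0.104   0.1207] [ 0.5795 -0.0915  0.1406]
[322 239   9  16 116] [325.5259 246.4741] [ 0.558  -0.0088  0.1338] [ 0.5469 -0.0148  0.1209] [ 0.57   -0.0032  0.1415]
[268 242   9  17 124] [272.3065 250.5968] [0.5495 0.0798 0.1334] [0.5387 0.0737 0.1194] [0.5619 0.0861 0.1411]
13774 ((635.10107421875, -1.472503662109375), (121.25765991210938, 311.0710144042969), 5.482233047485352)
1245 [ 0.5581 -0.155   0.0605] [0.6041 0.1413 0.09  ]
```

```bash
cat >> h.py <<'E'
np.set_printoptions(precision=4,suppress=True)
yaw=np.radians(5.5)
RR=R.from_euler('z',yaw)*R.from_euler('y',-np.radians(35))   # rail frame
O=np.array([.5953,-.0053,.075])
def grip(k): return O+RR.apply([0,{'l':.09,'m':0,'r':-.09}[k],.058])
TT=RR*R.from_euler('x',np.pi)   # tool at grasp
def to(pos,rot=TT):
    o=manip.get_obs(); r=R.from_quat(o['ee_rot'])
    s=r.inv().apply(pos-o['position'])/.05; w=(r.inv()*rot).as_rotvec(degrees=True)/8
    print('rows',s,w,'rows needed',np.linalg.norm(s)*.8,np.linalg.norm(w)*8/10.7)
def st(k='l'):
    o=manip.get_obs(); r=R.from_quat(o['ee_rot'])
    print('t',o['clock'],'rail-frame tcp-grip mm',RR.inv().apply(o['position']-grip(k))*1000,'F rail',RR.inv().apply(o['ft_force']),'w',o['grip_width'],o['grasp_force'],'rot',(r.inv()*TT).as_rotvec(degrees=True))
E
python3 -c "
from h import *
print(grip('l'),grip('m'),grip('r'))
to(grip('l')-TT.apply([0,0,.10])); st()"
```

```text
[0.5536 0.0811 0.1225] [ 0.5622 -0.0085  0.1225] [ 0.5708 -0.0981  0.1225]
rows [  9.9874 -11.4411   0.8174] [-0.351   4.3651  1.1159] rows needed 12.167241531499933 3.3788106318725335
t 1.75 rail-frame tcp-grip mm [-305.28   -644.6311  363.7102] F rail [-1.1338 -0.6134 -0.1906] w 1.0003926278388098 0.0 rot [-2.8079 34.921   8.9274]
```

```bash
python3 -m pendant '[[0.5,-0.6,-0.2,0,0.4,0.1,1],[1.2,-1.4,-0.4,0,0.9,0.2,1],[2,-2.4,-0.4,0,1.4,0.4,1],[3,-3.5,-0.4,-0.1,2,0.5,1],[4,-4.6,-0.4,-0.2,2.6,0.7,1],[5,-5.7,-0.3,-0.2,3.2,0.8,1],[6,-6.8,-0.2,-0.3,3.8,1,1],[7,-8,0,-0.3,4.2,1.1,1],[7.8,-8.9,0.2,-0.35,4.36,1.12,1],[8.5,-9.7,0.4,-0.35,4.36,1.12,1]]' 60; python3 -c "
from h import *
to(grip('l')-TT.apply([0,0,.10])); st()"
```

```text
clock: 3.0
position: [0.4077, -0.1089, 0.2383]
ee_rot: [0.954, 0.044, 0.297, -0.013]
ft_force: [-0.4, -0.7, -0.1]
grip_width: 0.999
grasp_force: 0.0
rows [ 1.3548 -3.5113  1.7504] [ 0.0246  0.0472 -0.0135] rows needed 3.3206183088443746 0.04109534732017322
t 3.0 rail-frame tcp-grip mm [ -67.4932 -175.1354  188.5694] F rail [-0.433  -0.6913  0.1974] w 0.9992765882689405 0.0 rot [ 0.1972  0.3778 -0.1084]
```

```bash
python3 -m pendant '[[0.4,-1,0.4,0,0,0,1],[0.9,-2,0.8,0,0,0,1],[1.2,-3,1.2,0,0,0,1],[1.2,-3.3,1.4,0,0,0,1],[1.2,-3.3,1.4,0,0,0,1],[1.2,-3.3,1.4,0,0,0,1],[1.2,-3.3,1.4,0,0,0,1],[1.2,-3.3,1.4,0,0,0,1],[1.2,-3.3,1.4,0,0,0,1],[1.2,-3.3,1.4,0,0,0,1]]'; python3 -c "
from h import *
to(grip('l')-TT.apply([0,0,.10])); st()
im,d,cal=shot('wrist','w1.png')
for k in ['left_grip','middle_grip']:
  for r in manip.tip_of(k,'wrist')[:2]:
    u,v=np.array(r['pixel']).round().astype(int); p=pt(r['pixel'],d[v,u],cal); print(k,r,p,RR.inv().apply(p-O))
"
```

```text
clock: 4.25
position: [0.4807, 0.0628, 0.2143]
ee_rot: [0.954, 0.045, 0.296, -0.014]
ft_force: [-1.1, 1.2, -0.3]
grip_width: 0.991
grasp_force: 0.0
rows [ 0.1669 -0.2247  0.3536] [ 0.0097  0.0598 -0.0113] rows needed 0.3607815698007115 0.046084713928036994
t 4.25 rail-frame tcp-grip mm [ -8.2168 -11.199  117.7628] F rail [-0.9608  1.2854  0.2885] w 0.9911374733897669 0.0 rot [ 0.0774  0.4786 -0.0902]
left_grip {'pixel': [307.3, 225.7], 'p': 0.78} [0.5447 0.0792 0.1375] [0.0013 0.0889 0.0754]
middle_grip {'pixel': [439.9, 223.5], 'p': 0.96} [ 0.5538 -0.0052  0.1385] [0.0026 0.0041 0.0757]
```

View pics/w1.png

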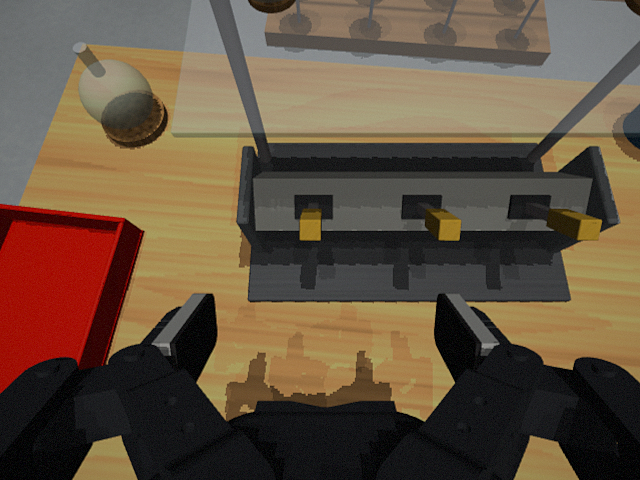

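```bash
python3 -c "
from h import *
im,d,cal=shot('wrist')
hsv=cv2.cvtColor(im,cv2.COLOR_RGB2HSV)
m=(hsv[...,1]>150)&(hsv[...,0]>15)&(hsv[...,0]<32); m[:190]=0;m[255:]=0;m[:,:280]=0
P=RR.inv().apply(cloud(m,d,cal)-O); P=P[(P[:,2]>.07)&(P[:,2]<.082)]
for y in (.09,0,-.09):
  Q=P[abs(P[:,1]-y)<.03]; print(len(Q),np.median(Q,0),np.percentile(Q,3,0),np.percentile(Q,97,0))
to(grip('l')-TT.apply([0,0,.002]))
"
```

```text
470 [-0.0011  0.0873  0.0756] [-0.0082  0.0809  0.0729] [0.0052 0.0937 0.0768]
521 [-0.0013 -0.0017  0.0755] [-0.0083 -0.0087  0.0711] [0.005  0.0044 0.0769]
581 [-0.0014 -0.0908  0.0756] [-0.0083 -0.0986  0.0707] [ 0.0048 -0.0852  0.0769]
rows [ 0.1841 -0.225   2.3125] [ 0.0088  0.0605 -0.0108] rows needed 1.8645209922531114 0.04637309479164146
```

```bash
sed -i 's/^O=.*/O=np.array([.5953,-.0053,.075])+RR.apply([-.001,-.0017,-.0002])/' h.py; python3 -m pendant '[[0.16,-0.19,0.4,0,0.05,0,1],[0.16,-0.19,0.9,0,0.05,0,1],[0.16,-0.19,1.4,0,0.05,0,1],[0.16,-0.19,1.9,0,0.05,0,1],[0.16,-0.19,2.2,0,0.05,0,1],[0.16,-0.19,2.37,0,0.05,0,1],[0.16,-0.19,2.37,0,0.05,0,1],[0.16,-0.19,2.37,0,0.05,0,1],[0.16,-0.19,2.37,0,0.05,0,1],[0.16,-0.19,2.37,0,0.05,0,1]]'; python3 -c "
from h import *
st()"
```

```text
clock: 5.7
position: [0.5532, 0.0792, 0.1214]
ee_rot: [0.953, 0.045, 0.3, -0.014]
ft_force: [-0.6, 0.2, 0.2]
grip_width: 0.998
grasp_force: 0.0
t 5.7 rail-frame tcp-grip mm [-0.0667 -0.196  -0.4344] F rail [-0.3362  0.2221  0.4716] w 0.9984585975438198 0.0 rot [ 0.1129  0.0655 -0.0677]
```

```bash
python3 -m pendant '[[0,0,0,0,0,0,-0.4],[0,0,0,0,0,0,-0.8],[0,0,0,0,0,0,-1],[0,0,0,0,0,0,-1],[0,0,0,0,0,0,-1],[0,0,0,0,0,0,-1],[0,0,0,0,0,0,-1],[0,0,0,0,0,0,-1],[0,0,0,0,0,0,-1],[0,0,0,0,0,0,-1]]' 60; python3 -c "
from h import *
st()"
```

```text
clock: 6.95
position: [0.5532, 0.0795, 0.1212]
ee_rot: [0.953, 0.045, 0.3, -0.014]
ft_force: [-5.0, 0.2, 5.1]
grip_width: 0.151
grasp_force: 58.3
t 6.95 rail-frame tcp-grip mm [-0.1718  0.1599 -0.5997] F rail [-1.1621  0.6369  7.069 ] w 0.15129657300435803 58.29847991466522 rot [ 0.0686  0.082  -0.0684]
```

```bash
python3 -m pendant '[[0,0,-0.02,0,0,0,-1],[0,0,-0.04,0,0,0,-1],[0,0,-0.06,0,0,0,-1],[0,0,-0.08,0,0,0,-1],[0,0,-0.08,0,0,0,-1],[0,0,-0.08,0,0,0,-1],[0,0,-0.08,0,0,0,-1],[0,0,-0.08,0,0,0,-1],[0,0,-0.08,0,0,0,-1],[0,0,-0.08,0,0,0,-1]]'; python3 -c "
from h import *
st()"
```

```text
clock: 8.2
position: [0.5509, 0.0791, 0.1244]
ee_rot: [0.953, 0.045, 0.3, -0.014]
ft_force: [1.7, 1.6, -3.1]
grip_width: 0.153
grasp_force: 59.0
t 8.2 rail-frame tcp-grip mm [-0.2158 -0.0382  3.3404] F rail [-0.2603  1.4174 -3.6292] w 0.1526082237211835 58.98490905761719 rot [ 0.071   0.083  -0.0846]
```

```bash
python3 -m pendant '[[0,0,-0.02,0,0,0,-1],[0,0,-0.04,0,0,0,-1],[0,0,-0.05,0,0,0,-1],[0,0,-0.05,0,0,0,-1],[0,0,-0.05,0,0,0,-1],[0,0,-0.05,0,0,0,-1],[0,0,-0.05,0,0,0,-1],[0,0,-0.05,0,0,0,-1],[0,0,-0.05,0,0,0,-1],[0,0,-0.05,0,0,0,-1]]'; python3 -c "
from h import *
st()"
```

```text
clock: 9.45
position: [0.5495, 0.079, 0.1264]
ee_rot: [0.953, 0.045, 0.3, -0.014]
ft_force: [4.8, 1.9, -7.3]
grip_width: 0.15
grasp_force: 58.8
t 9.45 rail-frame tcp-grip mm [-0.2369 -0.0368  5.8465] F rail [-0.1316  1.4608 -8.8536] w 0.15023153705110984 58.79707396030426 rot [ 0.0653  0.0804 -0.0876]
```

```bash
python3 -m pendant '[[0,0,-0.02,0,0,0,-1],[0,0,-0.03,0,0,0,-1],[0,0,-0.03,0,0,0,-1],[0,0,-0.03,0,0,0,-1],[0,0,-0.03,0,0,0,-1],[0,0,-0.03,0,0,0,-1],[0,0,-0.03,0,0,0,-1],[0,0,-0.03,0,0,0,-1],[0,0,-0.03,0,0,0,-1],[0,0,-0.03,0,0,0,-1]]'; python3 -c "
from h import *
st()"
```

```text
clock: 10.7
position: [0.5486, 0.0788, 0.1276]
ee_rot: [0.953, 0.045, 0.3, -0.014]
ft_force: [7.0, 2.4, -9.6]
grip_width: 0.152
grasp_force: 58.8
t 10.7 rail-frame tcp-grip mm [-0.3026 -0.0807  7.3172] F rail [  0.3765   1.7035 -11.9766] w 0.15167909305647023 58.81076753139496 rot [ 0.0641  0.0829 -0.0927]
```

```bash
python3 -m pendant '[[0,0,0.04,0,0,0,-1],[0,0,0.08,0,0,0,-1],[0,0,0.12,0,0,0,-1],[0,0,0.16,0,0,0,-1],[0,0,0.16,0,0,0,-1],[0,0,0.16,0,0,0,-1],[0,0,0.16,0,0,0,-1],[0,0,0.16,0,0,0,-1],[0,0,0.16,0,0,0,-1],[0,0,0.16,0,0,0,-1]]'; python3 -c "
from h import *
st()"
```

```text
clock: 11.95
position: [0.5532, 0.0792, 0.1212]
ee_rot: [0.953, 0.045, 0.3, -0.014]
ft_force: [-8.2, 0.2, 7.8]
grip_width: 0.155
grasp_force: 62.5
t 11.95 rail-frame tcp-grip mm [-0.1783 -0.1661 -0.6019] F rail [-2.178   0.9771 11.103 ] w 0.15534573145567013 62.53968000411987 rot [ 0.1081  0.0913 -0.0702]
```

Seated with 11 N down. Open, retract 100 mm, and move over to the middle.

```bash
python3 -m pendant '[[0,0,0,0,0,0,0],[0,0,0,0,0,0,1],[0,0,0,0,0,0,1],[0,0,0,0,0,0,1],[0,0,-0.3,0,0,0,1],[0,0,-0.9,0,0,0,1],[0,0,-1.5,0,0,0,1],[0,0,-2,0,0,0,1],[0,0.9,-2,0,0,0,1],[0,1.8,-2,0,0,0,1]]'; python3 -c "
from h import *
st('m'); to(grip('m'))
im,d,cal=shot('wrist','w2.png')
hsv=cv2.cvtColor(im,cv2.COLOR_RGB2HSV)
m=(hsv[...,1]>150)&(hsv[...,0]>15)&(hsv[...,0]<32); m[:170]=0;m[275:]=0
P=RR.inv().apply(cloud(m,d,cal)-O); P=P[(P[:,2]>.07)&(P[:,2]<.082)]
for y in (.09,0,-.09):
  Q=P[abs(P[:,1]-y)<.03]; print(len(Q),np.median(Q,0),np.percentile(Q,3,0),np.percentile(Q,97,0))
"
```

```text
clock: 13.2
position: [0.5051, -0.0161, 0.205]
ee_rot: [0.952, 0.046, 0.301, -0.013]
ft_force: [1.0, -0.0, -0.3]
grip_width: 0.998
grasp_force: 0.0
t 13.2 rail-frame tcp-grip mm [  1.1677  -0.4506 100.7562] F rail [ 0.6916 -0.1435 -0.7919] w 0.9977050007544387 0.0 rot [ 0.1007 -0.1116  0.084 ]
rows [-0.0273 -0.0126  2.0151] [ 0.0126 -0.0139  0.0105] rows needed 1.6122239310536042 0.016090204813696777
550 [-0.0006  0.0865  0.0756] [-0.0072  0.0813  0.0712] [0.0061 0.094  0.0768]
499 [-0.0005 -0.0017  0.0758] [-0.0072 -0.0077  0.0722] [0.0061 0.005  0.0771]
595 [ 0.0001 -0.0901  0.0758] [-0.0072 -0.0971  0.0708] [ 0.0059 -0.0839  0.077 ]
```

```bash
python3 -m pendant '[[-0.02,0.01,0.5,0,0,0,1],[-0.02,0.01,1,0,0,0,1],[-0.02,0.01,1.5,0,0,0,1],[-0.02,0.01,1.9,0,0,0,1],[-0.02,0.01,2,0,0,0,1],[-0.02,0.01,2,0,0,0,1],[-0.02,0.01,2,0,0,0,0],[-0.02,0.01,2,0,0,0,-1],[-0.02,0.01,2,0,0,0,-1],[-0.02,0.01,2,0,0,0,-1]]' 60; python3 -c "
from h import *
st('m')"; python3 -m pendant '[[0,0,0,0,0,0,-1],[0,0,0,0,0,0,-1],[0,0,0,0,0,0,-1],[0,0,-0.02,0,0,0,-1],[0,0,-0.04,0,0,0,-1],[0,0,-0.06,0,0,0,-1],[0,0,-0.08,0,0,0,-1],[0,0,-0.08,0,0,0,-1],[0,0,-0.08,0,0,0,-1],[0,0,-0.08,0,0,0,-1]]'; python3 -c "
from h import *
st('m')"
```

```text
clock: 14.5
position: [0.5609, -0.0109, 0.1208]
ee_rot: [0.953, 0.045, 0.3, -0.014]
ft_force: [-3.0, -0.5, 4.9]
grip_width: 0.148
grasp_force: 60.9
t 14.5 rail-frame tcp-grip mm [-1.2058 -0.567  -0.4004] F rail [ 0.2986 -0.2216  5.7767] w 0.1480198506346284 60.91148614883423 rot [ 0.0841  0.0668 -0.0799]
clock: 15.75
position: [0.5586, -0.011, 0.1239]
ee_rot: [0.953, 0.045, 0.3, -0.014]
ft_force: [2.9, 1.1, -1.5]
grip_width: 0.152
grasp_force: 58.8
t 15.75 rail-frame tcp-grip mm [-1.3298 -0.4866  3.4694] F rail [ 1.6189  0.8255 -2.9633] w 0.15217504818995836 58.846877217292786 rot [ 0.0693  0.0822 -0.0806]
```

```bash
python3 -m pendant '[[0,0,-0.02,0,0,0,-1],[0,0,-0.04,0,0,0,-1],[0,0,-0.05,0,0,0,-1],[0,0,-0.05,0,0,0,-1],[0,0,-0.05,0,0,0,-1],[0,0,-0.05,0,0,0,-1],[0,0,-0.05,0,0,0,-1],[0,0,-0.05,0,0,0,-1],[0,0,-0.05,0,0,0,-1],[0,0,-0.05,0,0,0,-1]]'; python3 -c "
from h import *
st('m')"
```

```text
clock: 17.0
position: [0.5572, -0.0112, 0.1258]
ee_rot: [0.953, 0.045, 0.3, -0.014]
ft_force: [7.5, 0.6, -7.9]
grip_width: 0.153
grasp_force: 58.4
t 17.0 rail-frame tcp-grip mm [-1.4005 -0.5026  5.8455] F rail [  1.6678  -0.1076 -10.7763] w 0.15302820509856865 58.411996364593506 rot [ 0.059   0.0813 -0.092 ]
```

```bash
python3 -m pendant '[[0,0,-0.02,0,0,0,-1],[0,0,-0.02,0,0,0,-1],[0,0,-0.02,0,0,0,-1],[0,0,-0.02,0,0,0,-1],[0,0,-0.02,0,0,0,-1],[0,0,-0.02,0,0,0,-1],[0,0,-0.02,0,0,0,-1],[0,0,-0.02,0,0,0,-1],[0,0,-0.02,0,0,0,-1],[0,0,-0.02,0,0,0,-1]]'; python3 -c "
from h import *
st('m')"
```

```text
clock: 18.25
position: [0.5567, -0.0112, 0.1266]
ee_rot: [0.953, 0.045, 0.3, -0.014]
ft_force: [7.1, 0.6, -8.2]
grip_width: 0.149
grasp_force: 58.6
t 18.25 rail-frame tcp-grip mm [-1.4041 -0.5091  6.8255] F rail [  1.1243  -0.1002 -10.8322] w 0.14922752702252573 58.609124422073364 rot [ 0.0581  0.0807 -0.0925]
```

```bash
python3 -m pendant '[[0,0,-0.02,0,0,0,-1],[0,0,-0.02,0,0,0,-1],[0,0,-0.02,0,0,0,-1],[0,0,-0.02,0,0,0,-1],[0,0,-0.02,0,0,0,-1],[0,0,-0.02,0,0,0,-1],[0,0,-0.02,0,0,0,-1],[0,0,-0.02,0,0,0,-1],[0,0,-0.02,0,0,0,-1],[0,0,-0.02,0,0,0,-1]]'; python3 -c "
from h import *
st('m')
im,d,cal=shot('wrist','w3.png')"
```

```text
clock: 19.5
position: [0.5561, -0.0113, 0.1273]
ee_rot: [0.953, 0.045, 0.3, -0.014]
ft_force: [9.1, 0.2, -9.1]
grip_width: 0.154
grasp_force: 58.6
t 19.5 rail-frame tcp-grip mm [-1.4173 -0.4949  7.7999] F rail [  2.2272  -0.646  -12.6248] w 0.15407532633882243 58.64614963531494 rot [ 0.0549  0.0807 -0.0978]
```

View pics/w3.png

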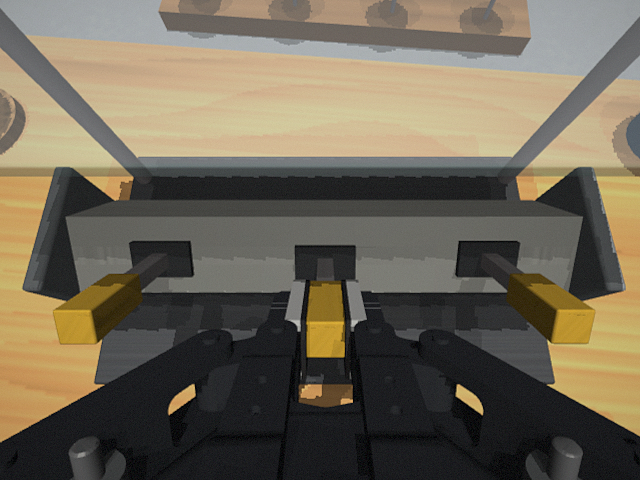

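```bash
python3 -m pendant '[[0,0,0.04,0,0,0,-1],[0,0,0.08,0,0,0,-1],[0,0,0.12,0,0,0,-1],[0,0,0.17,0,0,0,-1],[0,0,0.17,0,0,0,-1],[0,0,0.17,0,0,0,-1],[0,0,0.17,0,0,0,-1],[0,0,0.17,0,0,0,-1],[0,0,0.17,0,0,0,-1],[0,0,0.17,0,0,0,-1]]'; python3 -c "
from h import *
st('m')"
```

```text
clock: 20.8
position: [0.561, -0.0109, 0.1207]
ee_rot: [0.953, 0.045, 0.3, -0.014]
ft_force: [-5.6, 1.8, 6.6]
grip_width: 0.151
grasp_force: 62.2
t 20.8 rail-frame tcp-grip mm [-1.2202 -0.6059 -0.4208] F rail [-0.6363  2.355   8.5264] w 0.15133261455636474 62.152687311172485 rot [ 0.0911  0.0793 -0.0706]
```

```bash
python3 -m pendant '[[0,0,0,0,0,0,0],[0,0,0,0,0,0,1],[0,0,0,0,0,0,1],[0,0,0,0,0,0,1],[0,0,-0.3,0,0,0,1],[0,0,-0.9,0,0,0,1],[0,0,-1.5,0,0,0,1],[0,0,-2,0,0,0,1],[0,0.9,-2,0,0,0,1],[0,1.8,-2,0,0,0,1]]'; python3 -c "
from h import *
st('r'); to(grip('r'))
im,d,cal=shot('wrist','w4.png')
hsv=cv2.cvtColor(im,cv2.COLOR_RGB2HSV)
m=(hsv[...,1]>150)&(hsv[...,0]>15)&(hsv[...,0]<32); m[:170]=0;m[275:]=0
P=RR.inv().apply(cloud(m,d,cal)-O); P=P[(P[:,2]>.07)&(P[:,2]<.082)]
for y in (.09,0,-.09):
  Q=P[abs(P[:,1]-y)<.03]; print(len(Q),np.median(Q,0),np.percentile(Q,3,0),np.percentile(Q,97,0))
"
```

```text
clock: 22.05
position: [0.5126, -0.1069, 0.2035]
ee_rot: [0.953, 0.046, 0.3, -0.013]
ft_force: [0.1, 1.4, -0.0]
grip_width: 0.998
grasp_force: 0.0
t 22.05 rail-frame tcp-grip mm [ -0.7453  -1.503  100.248 ] F rail [ 0.1519  1.3652 -0.153 ] w 0.9983591702383714 0.0 rot [0.1345 0.0008 0.0312]
rows [ 0.015  -0.0348  2.0049] [0.0168 0.0001 0.0039] rows needed 1.604193206526074 0.012904873750932896
635 [0.0002 0.085  0.0754] [-0.0071  0.0808  0.0705] [0.0062 0.0928 0.077 ]
557 [-0.0007 -0.0039  0.0758] [-0.0071 -0.0092  0.0711] [0.0059 0.0037 0.077 ]
496 [-0.0008 -0.0916  0.0759] [-0.0072 -0.0976  0.0721] [ 0.0059 -0.0849  0.0771]
```

```bash
python3 -m pendant '[[0.01,0,0.5,0,0,0,1],[0.01,0,1,0,0,0,1],[0.01,0,1.5,0,0,0,1],[0.01,0,1.9,0,0,0,1],[0.01,0,2,0,0,0,1],[0.01,0,2,0,0,0,1],[0.01,0,2,0,0,0,0],[0.01,0,2,0,0,0,-1],[0.01,0,2,0,0,0,-1],[0.01,0,2,0,0,0,-1]]' 60; python3 -c "
from h import *
st('r')"; python3 -m pendant '[[0,0,0,0,0,0,-1],[0,0,0,0,0,0,-1],[0,0,0,0,0,0,-1],[0,0,-0.02,0,0,0,-1],[0,0,-0.04,0,0,0,-1],[0,0,-0.06,0,0,0,-1],[0,0,-0.08,0,0,0,-1],[0,0,-0.1,0,0,0,-1],[0,0,-0.12,0,0,0,-1],[0,0,-0.13,0,0,0,-1]]'; python3 -c "
from h import *
st('r')"
```

```text
clock: 23.35
position: [0.5698, -0.1005, 0.121]
ee_rot: [0.953, 0.045, 0.3, -0.014]
ft_force: [-3.0, -0.1, 4.4]
grip_width: 0.152
grasp_force: 61.4
t 23.35 rail-frame tcp-grip mm [-0.8843 -0.5932 -0.2706] F rail [0.115 0.17  5.341] w 0.15241990320373633 61.440017223358154 rot [ 0.0825  0.0729 -0.0797]
clock: 24.6
position: [0.566, -0.1008, 0.1263]
ee_rot: [0.953, 0.045, 0.3, -0.014]
ft_force: [2.9, 0.7, -0.8]
grip_width: 0.155
grasp_force: 58.3
t 24.6 rail-frame tcp-grip mm [-0.9641 -0.5446  6.143 ] F rail [ 1.9861  0.3791 -2.3506] w 0.15470159217737853 58.347081542015076 rot [ 0.0741  0.0811 -0.0824]
```

```bash
python3 -m pendant '[[0,0,-0.02,0,0,0,-1],[0,0,-0.04,0,0,0,-1],[0,0,-0.04,0,0,0,-1],[0,0,-0.04,0,0,0,-1],[0,0,-0.04,0,0,0,-1],[0,0,-0.04,0,0,0,-1],[0,0,-0.04,0,0,0,-1],[0,0,-0.04,0,0,0,-1],[0,0,-0.04,0,0,0,-1],[0,0,-0.04,0,0,0,-1]]'; python3 -c "
from h import *
st('r')"
```

```text
clock: 25.85
position: [0.565, -0.1009, 0.1279]
ee_rot: [0.953, 0.045, 0.3, -0.014]
ft_force: [-0.4, -0.0, 2.3]
grip_width: 0.152
grasp_force: 59.0
t 25.85 rail-frame tcp-grip mm [-0.9286 -0.5971  8.0871] F rail [1.0152 0.0137 2.1494] w 0.15239575273944997 59.00159776210785 rot [ 0.0772  0.0766 -0.0898]
```

```bash
python3 -m pendant '[[0,0,-0.1,0,0,0,-1],[0,0,-0.3,0,0,0,-1],[0,0,-0.5,0,0,0,-1],[0,0,-0.7,0,0,0,-1],[0,0,-0.9,0,0,0,-1],[0,0,-1.1,0,0,0,-1],[0,0,-1.2,0,0,0,-1],[0,0,-1.2,0,0,0,-1],[0,0,-1.2,0,0,0,-1],[0,0,-1.2,0,0,0,-1]]'; python3 -c "
from h import *
st('r')
im,d,cal=shot('wrist','w5.png')
im,d,cal=shot('top')
r=manip.trace('red_tray','top')[0]; P=cloud(r['pixels'],d,cal); P=P[(P[:,2]>.03)&(P[:,2]<.05)]; print(cv2.minAreaRect(P[:,:2].astype(np.float32)*1000))
for G in [(.4,.33,.12)]: to(np.array([.42,.335,.20]))"
```

```text
clock: 27.1
position: [0.5307, -0.104, 0.1767]
ee_rot: [0.953, 0.045, 0.299, -0.014]
ft_force: [0.3, -0.2, -0.4]
grip_width: 0.15
grasp_force: 59.1
t 27.1 rail-frame tcp-grip mm [-1.1044 -0.3384 67.7987] F rail [-0.008  -0.1864 -0.4887] w 0.14962055844403546 59.1021591424942 rot [ 0.0452  0.108  -0.0957]
((474.05303955078125, 332.8923645019531), (142.0278778076172, 200.12869262695312), 88.59650421142578)
rows [-0.8661 -8.9496 -1.1684] [ 0.0066  0.0125 -0.0113] rows needed 7.2536099246767165 0.01356848479938946
```

View pics/w5.png

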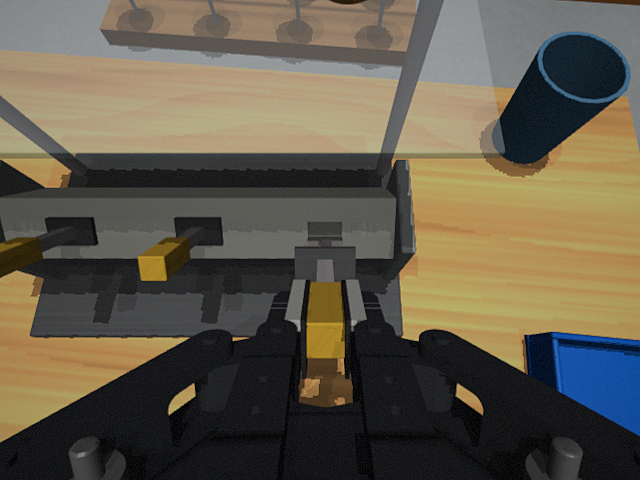

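```bash
python3 -c "
from h import *
to(np.array([.44,-.1,.27])); to(np.array([.44,.326,.27])); to(np.array([.449,.326,.15]),TT*R.from_euler('y',15,degrees=True))"
```

```text
rows [-0.4086 -0.2508 -2.5578] [ 0.0066  0.0125 -0.0113] rows needed 2.0818827094147654 0.01356848479938946
rows [ 0.2477 -8.733  -2.0984] [ 0.0066  0.0125 -0.0113] rows needed 7.1880015425876636 0.01356848479938946
rows [-0.9785 -8.7157 -0.0276] [ 0.0081  1.8875 -0.0104] rows needed 7.01642006387922 1.4112550868495566
```

```bash
python3 -m pendant '[[-0.1,0,-0.6,0,0,0,-1],[-0.2,0,-1.4,0,0,0,-1],[-0.3,-0.1,-2.2,0,0,0,-1],[-0.4,-0.3,-2.6,0,0,0,-1],[-0.3,-1.3,-2.5,0,0,0,-1],[-0.2,-2.4,-2.5,0,0,0,-1],[-0.1,-3.5,-2.4,0,0,0,-1],[0,-4.6,-2.3,0,0,0,-1],[0.1,-5.7,-2.3,0,0,0,-1],[0.2,-6.8,-2.2,0,0,0,-1]]' 60; python3 -c "
from h import *
st('r')
to(np.array([.44,.326,.27])); to(np.array([.449,.326,.15]),TT*R.from_euler('y',15,degrees=True))"
```

```text
clock: 28.5
position: [0.4436, 0.1701, 0.2724]
ee_rot: [0.953, 0.046, 0.3, -0.015]
ft_force: [0.9, 0.0, -0.3]
grip_width: 0.153
grasp_force: 59.2
t 28.5 rail-frame tcp-grip mm [  4.2597 280.8142 180.8632] F rail [ 0.5735 -0.084  -0.7826] w 0.1532741566428818 59.234499335289 rot [-0.0563  0.0196  0.0138]
rows [ 0.1602 -3.1107  0.1725] [-0.007   0.0025  0.0017] rows needed 2.495678230953578 0.005720540003074562
rows [-1.0689 -3.0917  2.2416] [-0.0072  1.8775  0.0008] rows needed 3.172503360396404 1.403712253221853
```

```bash
python3 -m pendant '[[0,-1,0,0,0,0,-1],[0,-1.9,0,0,0.5,0,-1],[0,-1.92,0.1,0,1,0,-1],[-0.3,-1.92,0.5,0,1.5,0,-1],[-0.6,-1.92,1,0,1.88,0,-1],[-0.9,-1.92,1.6,0,1.88,0,-1],[-1.15,-1.92,2.1,0,1.88,0,-1],[-1.18,-1.92,2.17,0,1.88,0,-1],[-1.18,-1.92,2.17,0,1.88,0,-1],[-1.18,-1.92,2.17,0,1.88,0,-1]]' 60; python3 -c "
from h import *
st('r'); T2=TT*R.from_euler('y',15,degrees=True)
to(np.array([.449,.326,.078]),T2)
shot('wrist','w6.png')
"
```

```text
clock: 29.75
position: [0.459, 0.2577, 0.1597]
ee_rot: [0.911, 0.049, 0.409, -0.027]
ft_force: [-1.0, 0.4, -0.6]
grip_width: 0.152
grasp_force: 59.2
t 29.75 rail-frame tcp-grip mm [-40.9208 366.5453  74.9302] F rail [-1.1339  0.5334  0.0478] w 0.15226506981944066 59.21323478221893 rot [ -0.9581 -13.33     0.2928]
rows [-1.2613 -1.365   1.0588] [-0.1232  0.2087  0.0206] rows needed 1.7111593552198692 0.18187015911358664
```

View pics/w6.png

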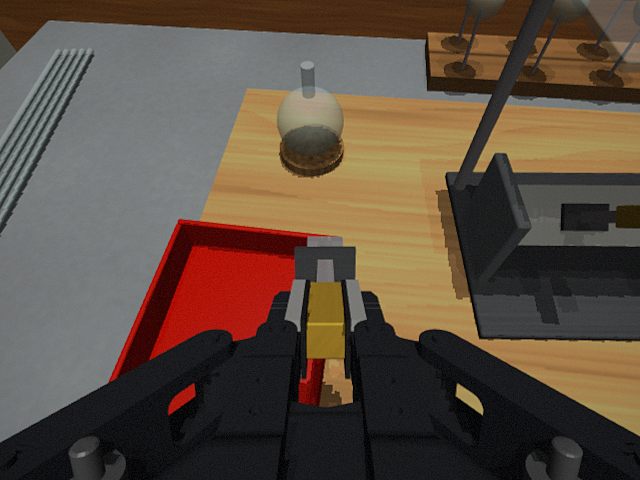

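```bash
python3 -m pendant '[[0,-0.4,0,0,0,0,-1],[0,-0.9,0,0,0.1,0,-1],[0,-1.3,0,-0.1,0.2,0,-1],[0,-1.36,0,-0.12,0.2,0,-1],[0,-1.36,0,-0.12,0.2,0,-1],[0,-1.36,0,-0.12,0.2,0,-1],[0,-1.36,0,-0.12,0.2,0,-1],[0,-1.36,0,-0.12,0.2,0,-1],[0,-1.36,0,-0.12,0.2,0,-1],[0,-1.36,0,-0.12,0.2,0,-1]]' 60; python3 -c "
from h import *
st('r'); T2=TT*R.from_euler('y',15,degrees=True)
to(np.array([.449,.326,.078]),T2)
"
```

```text
clock: 31.05
position: [0.4547, 0.3064, 0.1822]
ee_rot: [0.912, 0.054, 0.404, -0.03]
ft_force: [0.7, -0.3, -0.8]
grip_width: 0.155
grasp_force: 59.2
t 31.05 rail-frame tcp-grip mm [-27.6862 415.4348  93.0954] F rail [ 0.0367 -0.3157 -1.0546] w 0.15470531491907813 59.218997955322266 rot [ -1.4662 -12.8425   0.7279]
rows [-1.5917 -0.3807  1.3518] [-0.1932  0.2696  0.0662] rows needed 1.6981777747544138 0.2528437107793442
```

```bash
python3 -c "
from h import *
print(manip.get_obs()['joint_pos'])"
```

```text
[ 0.684  -0.499  -1.4681  2.2758  0.2432  0.2899 -2.6026]
```

```bash
cat >> h.py <<'E'
def TY(yaw,tilt): return R.from_euler('z',yaw,degrees=True)*R.from_euler('y',-tilt,degrees=True)*R.from_euler('x',np.pi)
E
python3 -c "
from h import *
to(np.array([.455,.30,.20]),TY(40,35));to(np.array([.455,.30,.20]),TY(40,25))"
```

```text
rows [ 0.2588  0.1238 -0.248 ] [ 2.6777 -1.5839 -3.148 ] rows needed 0.30337702736848593 3.30906525796571
rows [ 0.2588  0.1238 -0.248 ] [ 2.4039 -2.7988 -3.3845] rows needed 0.30337702736848593 3.7433131319980797
```

```bash
python3 -m pendant '[[0.05,0.02,-0.1,0.3,-0.4,-0.4,-1],[0.1,0.05,-0.2,0.6,-0.8,-0.8,-1],[0.15,0.1,-0.25,1,-1.2,-1.3,-1],[0.25,0.12,-0.25,1.4,-1.6,-1.9,-1],[0.25,0.12,-0.25,1.8,-2,-2.5,-1],[0.25,0.12,-0.25,2.1,-2.4,-3,-1],[0.25,0.12,-0.25,2.4,-2.8,-3.4,-1],[0.25,0.12,-0.25,2.4,-2.8,-3.4,-1],[0.25,0.12,-0.25,2.4,-2.8,-3.4,-1],[0.25,0.12,-0.25,2.4,-2.8,-3.4,-1]]' 60; python3 -c "
from h import *
o=manip.get_obs();print(o['joint_pos'],o['position'],o['clock'])
to(np.array([.471,.327,.2]),TY(40,35)); to(np.array([.471,.327,.1]),TY(40,35))"
```

```text
clock: 32.3
position: [0.4542, 0.3001, 0.1995]
ee_rot: [0.917, 0.335, 0.204, -0.073]
ft_force: [-0.3, -0.3, -0.5]
grip_width: 0.154
grasp_force: 59.2
[ 0.0245 -0.0691 -0.6488  2.0665 -0.1058  0.6971 -1.4374] [0.4542 0.3001 0.1995] 32.3
rows [ 0.5515 -0.1946  0.2458] [0.01   1.2533 0.0139] rows needed 0.5074951422971942 0.9371350147249761
rows [-0.2929 -0.199   2.0588] [0.01   1.2533 0.0139] rows needed 1.671200169302614 0.9371350147249761
```

```bash
python3 -m pendant '[[0.2,-0.1,0.1,0,0.4,0,-1],[0.5,-0.2,0.2,0,0.9,0,-1],[0.5,-0.2,0.3,0,1.25,0,-1],[0.3,-0.2,0.7,0,1.25,0,-1],[0.1,-0.2,1.1,0,1.25,0,-1],[-0.1,-0.2,1.6,0,1.25,0,-1],[-0.29,-0.2,2.06,0,1.25,0,-1],[-0.29,-0.2,2.06,0,1.25,0,-1],[-0.29,-0.2,2.06,0,1.25,0,-1],[-0.29,-0.2,2.06,0,1.25,0,-1]]' 60; python3 -c "
from h import *
o=manip.get_obs();print(o['joint_pos'],o['position'],o['clock'],o['ft_force'])
r=R.from_quat(o['ee_rot']); print('foot',o['position']+r.apply([0,0,.098]))
to(np.array([.471,.327,.091]),TY(40,35))
shot('wrist','w7.png')"
```

```text
clock: 33.55
position: [0.4721, 0.3276, 0.1017]
ee_rot: [0.896, 0.327, 0.283, -0.102]
ft_force: [-0.7, -0.5, 0.1]
grip_width: 0.155
grasp_force: 59.2
[-0.049   0.1021 -0.6416  2.2351  0.2126  0.2164 -1.733 ] [0.4721 0.3276 0.1017] 33.55 [-0.7218 -0.5345  0.1065]
foot [0.5153 0.3637 0.0215]
rows [-0.1418 -0.0054  0.1612] [ 0.0081 -0.0096  0.0163] rows needed 0.1717996376234412 0.015406237931939964
```

View pics/w7.png

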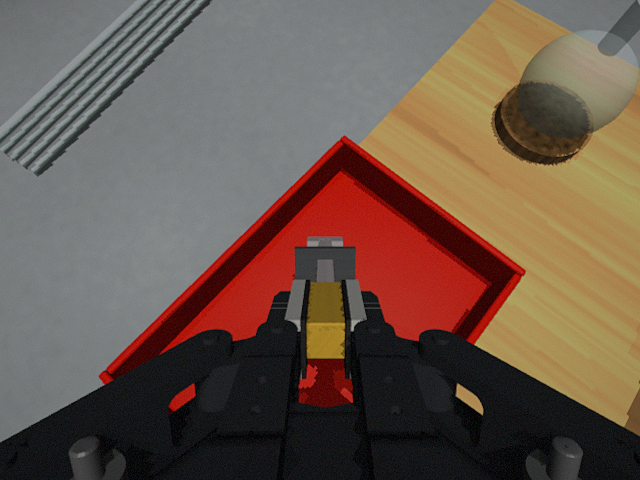

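```bash
python3 -m pendant '[[-0.06,0,0.08,0,0,0,-1],[-0.14,0,0.17,0,0,0,-1],[-0.14,0,0.17,0,0,0,-1],[-0.14,0,0.17,0,0,0,-0.6],[-0.14,0,0.17,0,0,0,0],[-0.14,0,0.17,0,0,0,1],[-0.14,0,0.17,0,0,0,1],[-0.14,0,0.17,0,0,0,1],[-0.14,0,0.17,0,0,0,1],[-0.14,0,0.17,0,0,0,1]]'; python3 -m pendant '[[0,0,-0.2,0,0,0,1],[0,0,-0.5,0,0,0,1],[0,0,-0.9,0,0,0,1],[0,0,-1.4,0,0,0,1],[0,0,-1.9,0,0,0,1],[0,0,-2.4,0,0,0,1],[0,0,-2.6,0,0,0,1],[0,0,-2.6,0,0,0,1],[0,0,-2.6,0,0,0,1],[0,0,-2.6,0,0,0,1]]'; python3 -c "
from h import *
im,d,cal=shot('top')
hsv=cv2.cvtColor(im,cv2.COLOR_RGB2HSV)
im,d,cal=shot('wrist','w8.png')
hsv=cv2.cvtColor(im,cv2.COLOR_RGB2HSV)
m=(hsv[...,1]>150)&(hsv[...,0]>18)&(hsv[...,0]<32)
P=cloud(m,d,cal);Q=P[(P[:,2]<.05)&(P[:,2]>.006)&(P[:,1]>.27)&(P[:,0]<.56)]; print(len(Q),np.median(Q,0))"
```

```text
clock: 34.85
position: [0.4708, 0.3267, 0.0893]
ee_rot: [0.896, 0.327, 0.282, -0.102]
ft_force: [0.2, -0.6, -0.0]
grip_width: 1.001
grasp_force: 0.0
clock: 36.1
position: [0.4135, 0.2789, 0.1949]
ee_rot: [0.896, 0.327, 0.282, -0.102]
ft_force: [-1.0, 0.3, 0.3]
grip_width: 1.0
grasp_force: 0.0
621 [0.4313 0.2931 0.0189]
```

View pics/w8.png

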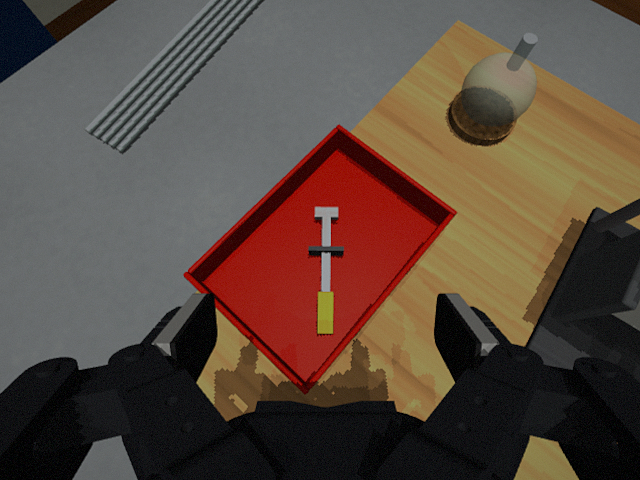

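```bash
python3 -c "
from h import *
print(manip.hand_in())"
```

```text
the job is handed in; nothing more can be done
None
```

I tugged all three mandrels left to right: the left and middle held at about 12 N and are back on their seats, the right one slid out and now lies in the red tray, the globe and jar were not touched, and I handed the job in at about 36 s (the hand-in returned no verdict).

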